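Key on a therapy laser and hold its probe on the power-check window

TASK

Get the therapy laser ready for its power check: take its key from the charging dock, push it fully home in the key switch of the console, turn it clockwise to the stop and leave it in. Then lift the laser probe out of the dock and hold its tip centred on the round sensor window, square to the sloping panel, pressing gently so that the sprung collar at the tip is pushed in about half way, neither loose nor against its stop. Finish while holding the probe there, since I fire the laser with the foot pedal, and do not disturb the goggles, vial, carton and tub lying around.

Things in the scene. Friction and masses are not known exactly. Their poses are not given: they have to be found in the camera images.
- console: Fixed laser console, white, 200 (x) x 300 (y) x 85 mm, yaw within 0.26 rad. Origin: centre of the underside; front faces -x. Rear half (x > 0): flat deck 85 mm high with the key switch at x 36, y 85 mm and a stop mushroom at x 50, y -100 mm (fixed, top 111 mm high). Front half: panel sloping 20 degrees, 85 down to 49 mm, with a flush screen and, at x -38, y -85 mm, the sensor window.
- keyway (a point): Centre of the mouth of the slot in the key switch's steel cylinder (23 mm across), 92 mm above the table. z up, y along the slot; the axes turn with the cylinder. Slot 10.2 x 4.7 mm, 26 mm deep, edges chamfered 1.5 mm. Around it a fixed steel ring 34 mm across, its top 1 mm below the mouth.
- switch (a joint): Angle of the key switch about the vertical: 0 = off (slot along the console's y), grows as it turns clockwise seen from above, 1.05 rad (60 degrees) = on, at the stop. Friction 0.04 N m, stays where it is left. The key has about 0.13 rad of play in the slot each way.
- dock: Fixed charging dock, a white block 90 (x) x 190 (y) x 60 mm with a flat top. Origin: centre of its underside. Its top has a round well (dock y +45 mm, 27 mm wide) for the probe and a slot (dock y -50 mm, along the dock's y) for the key. Turned by up to 0.3 rad.
- key: Loose key, 25 g, parked upright in the dock. Origin: blade tip; z up to the bow. Steel blade 9 (x) x 3.5 (y) x 22 mm, tapered tip; shoulder 13 x 7 mm, z 22 to 27; black bow 28 (x) x 9 (y) mm, z 27 to 55: grip its 9 mm. Same both ways round. Parked: shoulder on the dock's top, tip 38 mm above the table, x along the dock's y. Home: shoulder on the cylinder, tip 22 mm below keyway.
- probe: Loose cordless laser probe, a round stick, about 0.15 kg. Origin: centre of the tip face (collar out); z from the tip to the top. Black collar 18 mm across, z 0 to 7; nose 22 mm, z 7 to 52; white grip 31 mm, z 52 to 142; rounded cap to z 150. Stands tip down in the dock's well, the grip's lower edge on the dock's top (tip 8 mm above the table); it comes clear after rising 55 mm.
- probe_tip (a point): Centre of the end face of the probe's collar; it moves with the collar; z along the probe, from tip to top.
- collar (a joint): How far the sprung black collar at the probe's tip is pushed in: 0 = out, 0.006 m = at its stop. It starts to move at 1.0 N and takes 0.7 N more per mm: 3.1 N half way, 5.2 N at the stop.
- window (a point): Centre of the dark round sensor window (23 mm across, inside a flat dark metal disc 46 mm across and 3 mm high) on the sloping panel, on its surface. z is square to the panel, outwards (20 degrees from vertical, leaning towards the console's -x); y is the console's y.
- goggles: Bystander: laser safety goggles with orange lenses and folded black sides, 40 (x) x 140 (y) x 47 mm. Origin: centre of the underside.
- vial: Bystander: small amber bottle with a black cap, 34 mm across, 62 mm high. Origin: centre of the underside.
- carton: Bystander: small white carton, 45 x 85 x 55 mm. Origin: centre of the underside.
- tub: Bystander: flat round tub with a lid, 75 mm across, 34 mm high. Origin: centre of the underside.
Mind the look-alikes: they are no part of the job. Leave any pink look-alike of the dock alone.

How it is judged:
By the outcome, as a careful person would: the job done as asked, in the order asked, and still so for the second after the job is handed in, while the arm keeps its last pose, push and grip.
It also fails if it takes over 69 s, if anything falls off the work surface, if the arm or the gripper's body presses on something with over 40 N, if the wrist force passes 120 N, or if a joint passes its speed limit or range.

ROBOT

A 7-joint arm with a two-finger parallel gripper is mounted at the origin on the work surface. World frame = base frame: x ahead of the robot, y to its left, z up, the work surface at z = 0. Lengths are in m, angles in degrees, forces in N, time in s.
With the tool pointing down it reaches from about 0.4 to 0.9 m from the base axis. Payload 5.6 kg.
Tool frame: the origin (TCP) lies between the finger pads; the fingertips stand 25 mm ahead of it and the grasp point (between the pads) lies 6 mm ahead of it (bot.tip_extent is the distance from the TCP to the fingertips, in m); z points along the fingers, y is the line along which they close (so a half turn about z gives the same grasp; the last joint's range is limited). The gripper opens to 92 mm and grips with 3 to 60 N. Pads are 20 mm wide; open, the fingers measure 128 mm over their backs; the gripper's body (75 mm by 189 mm) begins 69 mm behind the grasp point.
Start: joints at [72.307, 26.786, -0.665, 91.828, 0.344, 61.387, -3.226], TCP at [0.171, -0.627, 0.24] pointing down, gripper open.
Joint ranges: [-144.91, 144.91], [-17.63, 115.5], [-89.93, 88.59], [15.96, 139.68], [-74.01, 254.01], [8.47, 105.57], [-167.45, 167.45]. Speed limits (degrees/s): [147.25, 147.25, 180, 180, 180, 180, 180].

INTERFACE

Orientations are given as a 3x3 rotation matrix whose columns are the frame's x, y, z axes.
In Python, from bench import bot gives the robot as it stands. The module is installed in compiled form; this text tells all that it offers.
- The arm moves only by the tool step_arm, never from a script. Its argument "commands" is text: rows parted by semicolons, each of 5 numbers parted by spaces: the shift along the world's x, y, z in m, then the turn about the world's z in degrees, then the finger opening in m, from 0 to 0.0919. A call has 1 to 8 rows; each row is the pose to reach, as a shift and turn from the pose commanded when the call began; what a row does not reach only later rows make up. A row lasts 1/10 s, in which the tool goes at most 50 mm and 8.59 degrees, less where a joint would pass 70% of its speed; a pose out of reach is approached as far as the arm can. A call with a gripper value outside its range is refused whole. The fingers move at their own pace and stop on an object; "squeeze" is the grip in N (left out, the last holds). Time passes only in rows, so rows that repeat a pose let the fingers close. It gives the time, the measured TCP pose, the force, the opening and the grip force at its end, in the units of the state.
- bot.observe(): the state, without advancing time (a new reading comes with each control period).
- bot.grab_frame(name): name is "scene" or "top"; returns (picture, depth): 420x560x3 uint8, red, green, blue; 420x560 float32, m along the optical axis (not along the pixel's ray), 0 where there is no reading.
- bot.camera_params(name): a dict with "vfov" (degrees; the focal length in pixels is half the picture's height over the tangent of half this angle, whatever the lens; pixels are square), "cx", "cy" (the principal point, pixels), "R" (3x3) and "t" (3): a world point X has camera coordinates R X + t. Camera axes: x right, y down, z forward; pixel columns grow to the right and rows downward; lengths in m; the calibration is good to about 2 mm. A picture is of the moment at which its call begins. camera_params takes no time and is no camera call.
- bot.job_done(): hands the job in; it is judged then, once.
The state is a dict: "time": time; "q": joint angles; "joint_vel": joint speeds; "tau": joint torques, N m; "position": TCP position; "eef_rot": TCP orientation; "force": force on the tool from outside, world axes, zero at the start; "wrist_torque": the same for the moment, N m; "gripper_width": finger opening in m; "grip_force": force on a finger pad.
Only numpy, scipy, OpenCV 4.12 (cv2) and the standard library are available. Lean on these libraries where they do the work, as an engineer would, in place of code of your own. Each camera call takes 0.05 s, during which the arm holds its last target. There are 200 camera calls.

## Working session

There is one attempt and no reset: what is moved stays moved. The work goes in short steps, Python scripts to look and compute and a tool call to move; the robot and the scene stay as the last step left them, time stands still between calls to the robot, and variables do not carry over. Pictures are saved under pics/ and viewed, at most 10 in all, crops included, and the job is handed in when it is done.

Besides the shell and the picture viewer there is one more tool, called after "Request:" as name(argument=value, ...), one argument or row to a line, values as JSON. step_arm: Moves the arm, as the interface text tells. Its arguments: {"type":"object","properties":{"commands":{"type":"string"},"squeeze":{"type":"number"}},"required":["commands"]}

```bash
mkdir -p pics; cat > h.py <<'E'
import numpy as np, cv2
from bench import bot
def cam(n):
    p=bot.camera_params(n); f=210/np.tan(np.radians(p["vfov"])/2)
    return f,p["cx"],p["cy"],np.array(p["R"]),np.array(p["t"])
def plane(n,uv,z):
    f,cx,cy,R,t=cam(n); uv=np.atleast_2d(np.asarray(uv,float))
    d=np.c_[(uv[:,0]-cx)/f,(uv[:,1]-cy)/f,np.ones(len(uv))]@R
    o=-R.T@t; s=(z-o[2])/d[:,2]; return o+d*s[:,None]
def proj(n,X):
    f,cx,cy,R,t=cam(n); c=np.atleast_2d(X)@R.T+t
    return np.c_[f*c[:,0]/c[:,2]+cx,f*c[:,1]/c[:,2]+cy]
def cloud(n,dep):
    f,cx,cy,R,t=cam(n); v,u=np.mgrid[:420,:560]
    c=np.stack([(u-cx)/f*dep,(v-cy)/f*dep,dep],-1); P=(c-t)@R
    P[dep<=0]=np.nan; return P
def snap(n,name):
    im,d=bot.grab_frame(n); im=np.array(im); d=np.array(d)
    np.savez('pics/%s.npz'%name,im=im,d=d); cv2.imwrite('pics/%s.png'%name,im[:,:,::-1]); return im,d
E
python3 - <<'E'
from h import *
for n in("scene","top"):
    snap(n,n+"0"); f,cx,cy,R,t=cam(n); print(n,f,cx,cy,(-R.T@t).round(3),R.round(2).tolist())
s=bot.observe();print(s)
E
```

```text
scene 545.2545388483203 276.83525832750763 204.57726114619993 [ 1.4   -0.739  0.875] [[0.69, 0.73, 0.02], [0.42, -0.37, -0.83], [-0.59, 0.58, -0.56]]
top 406.9040449420707 281.79294669026115 206.84994677573548 [0.49  0.101 1.219] [[-0.03, -1.0, 0.01], [-1.0, 0.03, -0.07], [0.07, -0.02, -1.0]]
{'time': 0.1, 'q': array([72.30975617, 26.82982293, -0.66709908, 91.87529683,  0.34528652,
       61.38835285, -3.22591713]), 'joint_vel': array([-0.07319715, -0.10966605,  0.00245159, -0.1276411 , -0.02077841,
       -0.00079167,  0.04101483]), 'tau': array([ 1.07216045e-03, -5.21644020e+01, -1.22909408e-02, -2.44366926e+01,
       -5.66857774e-02,  1.40486835e-02,  6.46821263e-05]), 'position': array([ 0.17053771, -0.62671823,  0.23875094]), 'eef_rot': array([[ 9.64899906e-01,  2.62617375e-01, -5.34656830e-04],
       [ 2.62617891e-01, -9.64898740e-01,  1.50467774e-03],
       [-1.20735184e-04, -1.59227386e-03, -9.99998725e-01]]), 'force': array([ 0.32257538, -0.19391077,  1.01812344]), 'wrist_torque': array([-0.0144537 ,  0.07656356,  0.00817082]), 'grip_force': 0.0, 'gripper_width': 0.09207319207192396}
```

View pics/scene0.png

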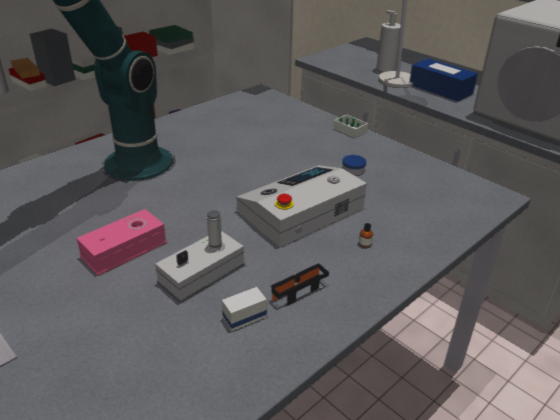

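View pics/top0.png

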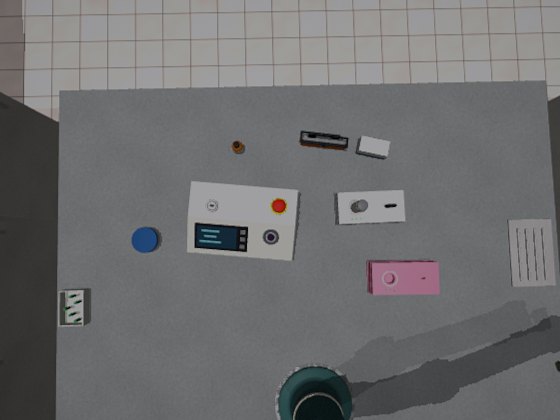

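```bash
python3 - <<'E'
from h import *
for n in("top","scene"):
    z=np.load('pics/%s0.npz'%n); im=z['im'].astype(int); P=cloud(n,z['d']); X,Y,Z=P[...,0],P[...,1],P[...,2]
    g=(X>.3)&(X<.9)&(np.abs(Y)<.6)
    print(n,"table z",np.nanmedian(Z[g]), np.nanstd(Z[g&(np.abs(Z)<.01)]))
    sat=im.max(-1)-im.min(-1)
    def rep(nm,m,h=None):
        m=m.astype(np.uint8); k,l,s,c=cv2.connectedComponentsWithStats(m)
        for i in range(1,k):
            if s[i,4]<12: continue
            q=l==i; uv=np.argwhere(q)[:,::-1]
            w=plane(n,uv,h) if h else P[q]
            r=cv2.minAreaRect(w[:,:2].astype(np.float32)*1000)
            print(' ',nm,s[i,4],c[i].round(1),w.mean(0).round(4),'z',np.nanmedian(Z[q]).round(4),'rect',np.round(r[0],1),np.round(r[1],1),round(r[2],1))
    rep('deck',g&(abs(Z-.085)<.004)&(sat<40)&(Y>-.05),.085)
    rep('docktop',g&(abs(Z-.060)<.004)&(sat<40)&(Y<-.04)&(X>.5),.060)
    rep('bow',g&(Z>.065)&(Z<.1)&(Y<-.1)&(im.max(-1)<90),None)
    rep('probe',g&(Z>.1)&(Y<0),None)
    rep('red',(im[...,0]>150)&(im[...,1]<60)&g,.105)
    rep('dark',g&(im.max(-1)<75)&(Y>-.02)&(Z>.03)&(Z<.1),None)
E
python3 - <<'E'
import cv2
a=cv2.imread('pics/top0.png')[175:270,180:420]
cv2.imwrite('pics/topc.png',cv2.resize(a,None,fx=3.3,fy=3.3,interpolation=cv2.INTER_CUBIC))
a=cv2.imread('pics/scene0.png')[155:300,150:375]
cv2.imwrite('pics/scenec.png',cv2.resize(a,None,fx=3.5,fy=3.5,interpolation=cv2.INTER_CUBIC))
E
```

```text
top table z -0.0002528680952556281 0.0024306213348529015
  deck 3536 [240.8 204.3] [0.5776 0.1957 0.085 ] z 0.0842 rect [571.4 192.4] [299.7 121.7] 83.7
  docktop 1692 [371.4 206.4] [ 0.5636 -0.1755  0.06  ] z 0.0593 rect [ 564.2 -173.1] [ 90.1 190.6] 0.9
  bow 21 [353.  208.5] [ 0.5574 -0.1174  0.0848] z 0.0853 rect [ 558.3 -118.5] [26.8  8.2] 25.5
  bow 32 [390.5 205.1] [ 0.5639 -0.2218  0.0899] z 0.0909 rect [ 564.  -223.8] [28.3  5.9] 87.8
  probe 144 [360.1 205. ] [ 0.5625 -0.1247  0.147 ] z 0.1544 rect [ 563.1 -127.2] [29.6 28.8] 26.9
  red 110 [278.3 205.3] [0.5704 0.0916 0.105 ] z 0.1078 rect [569.9  90.9] [30.2 30.3] 88.5
  dark 93 [306.5 137.5] [0.7723 0.0029 0.0415] z 0.042 rect [773.6   0.9] [43.3 34.4] 83.6
  dark 35 [236. 144.] [0.7542 0.2082 0.0584] z 0.0596 rect [755.2 208.5] [16.  15.8] 25.1
  dark 1089 [221.3 237. ] [0.4878 0.2539 0.0681] z 0.0683 rect [487.6 255.7] [147.2  69.5] 84.0
  dark 69 [270.7 236.3] [0.4861 0.1148 0.0735] z 0.0738 rect [485.4 115.4] [42.1 36.5] 88.4
  dark 35 [270.3 236.8] [0.4846 0.1159 0.0736] z 0.0735 rect [484.9 116.2] [15.8 17.9] 43.4

[... 686 characters left out ...]
0.105 ] z 0.1117 rect [566.8  96.6] [31.2 28.3] 48.1
  dark 42 [352.7 165.8] [0.505  0.4563 0.0338] z 0.0337 rect [508.1 461.6] [70.1 30.1] 47.1
  dark 291 [302.8 176.9] [0.4956 0.2416 0.0757] z 0.077 rect [491.9 253.6] [155.6  68.2] 86.1
  dark 44 [268.2 192. ] [0.4938 0.1088 0.0804] z 0.0801 rect [492.  110.5] [37.8 33.1] 38.5
  dark 373 [307.6 211.9] [0.5996 0.1568 0.0479] z 0.0488 rect [600.4 144.2] [354.3 165.1] 52.3
  dark 51 [366.8 226.9] [0.7583 0.2051 0.0601] z 0.0621 rect [757.5 206.1] [15.5 18.8] 40.3
  dark 14 [298.5 229.4] [0.6261 0.0941 0.0346] z 0.0342 rect [626.5  92.5] [ 4.3 22.6] 2.3
  dark 171 [318.2 271.4] [0.7792 0.0032 0.0433] z 0.0443 rect [776.4   0.9] [44.3 40.4] 1.8
```

View pics/topc.png

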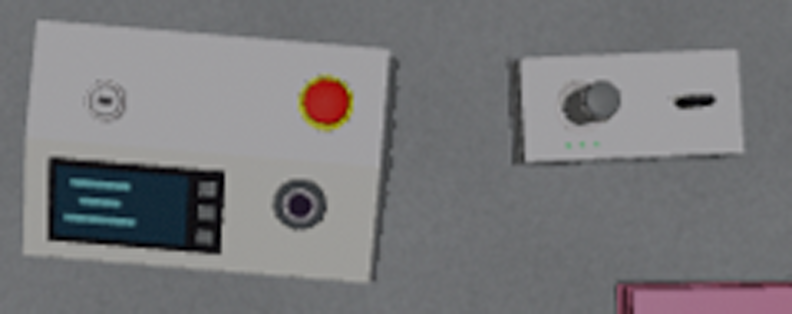

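View pics/scenec.png

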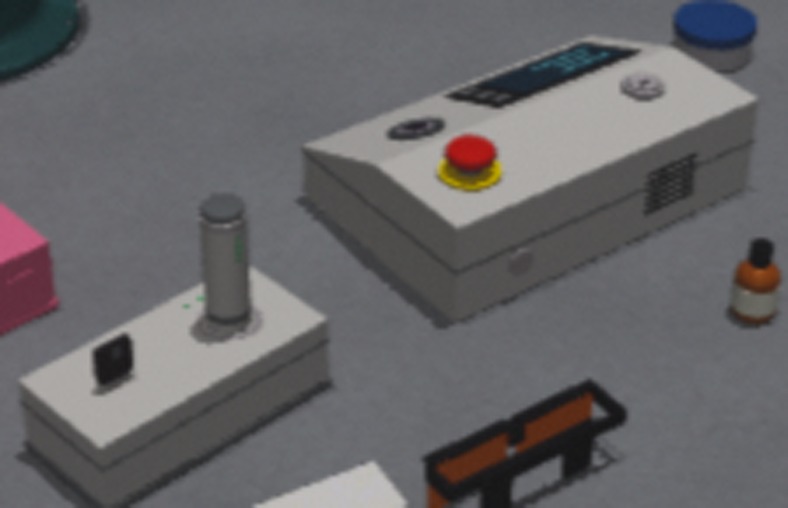

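```bash
python3 - <<'E'
from h import *
for n,c,z,h in(("top",(212,205.6),.0915,10),("scene",(333,179.6),.0915,9),("top",(390,206),.093,12),("scene",(182,257),.093,14)):
    g=cv2.cvtColor(np.load('pics/%s0.npz'%n)['im'],cv2.COLOR_RGB2GRAY).astype(int); u,v=map(round,c)
    print(n,(u-h,v-h),plane(n,[c],z).round(4)); print(g[v-h:v+h+1,u-h:u+h+1])
E
```

```text
top (202, 196) [[0.5755 0.275  0.0915]]
[[159 159 159 159 158 159 159 159 159 159 159 159 159 159 159 159 159 159
  159 159 159]
 [158 159 159 159 159 159 159 159 159 159 159 159 159 159 159 159 159 159
  159 160 159]
 [159 159 159 160 159 159 159 160 160 161 160 161 160 159 159 159 159 159
  159 159 159]
 [159 159 159 160 159 160 160 134 143 153 145 136 154 161 160 160 159 159
  160 159 159]
 [159 159 159 159 159 156 153 143 146 136 133 145 155 143 155 161 159 159
  160 159 159]
 [159 159 159 159 160 152 155 139 126 143 139 129 121 140 127 151 160 159
  159 159 159]
 [159 159 159 160 145 153 136 142 146 159 157 148 128 119 131 130 152 160
  159 159 159]
 [158 159 159 160 150 131 140 159 148 158 165 164 158 116 148 125 149 160
  159 159 159]
 [160 159 160 144 152 119 150 150 105 113 119 127 150 136 126 115 150 160
  160 159 160]
 [158 159 160 147 154 120 150 131  65  43  45  75 145 144 116 107 150 161
  160 159 159]
 [159 160 160 143 155 120 149 147 122  96  88 105 153 145 123 106 150 160
  160 159 159]
 [159 159 160 153 155 114 149 160 157 150 149 153 161 125 141 109 147 161
  159 1
[... 7915 characters left out ...]
169 167 139 110  88  82  85  91 125 152 162 168
  169 169 170 169 170 170 169 170 169 169 170]
 [169 170 170 169 170 170 171 166 135 112  99 104 131 153 164 166 168 169
  169 169 169 170 170 170 170 170 170 170 170]
 [169 170 169 170 171 171 169 170 165 160 160 160 164 168 169 169 171 170
  170 171 170 170 170 170 170 170 170 169 171]
 [170 169 171 171 169 169 169 169 170 169 169 170 168 169 169 170 170 170
  171 169 169 170 169 170 169 169 170 170 170]
 [169 170 169 170 169 171 170 170 169 170 170 170 170 170 170 170 169 169
  170 169 170 170 169 170 171 169 169 171 170]
 [170 170 170 169 170 169 170 170 170 170 169 171 170 170 170 170 169 169
  170 171 170 170 170 170 170 170 170 169 167]]
```

Request:
step_arm(
  commands="0.05 0.04 0 8.5 0.04;0.1 0.08 0 17 0.04;0.15 0.12 0 25 0.04;0.2 0.16 0 33 0.04;0.25 0.2 0 41 0.04;0.29 0.25 0 49 0.04;0.33 0.31 0 57 0.04;0.36 0.36 0 64 0.04",
)

```text
time: 0.9
position: [0.4645, -0.3557, 0.2393]
eef_rot: [[0.182, 0.983, -0.0], [0.983, -0.182, 0.0], [0.0, -0.0, -1.0]]
force: [0.8, -0.2, 0.2]
gripper_width: 0.0399
grip_force: 0.0
```

Request:
step_arm(
  commands="0.025 0.033 -0.01 6 0.04;0.05 0.066 -0.02 11.6 0.04;0.075 0.099 -0.05 11.6 0.04;0.1 0.132 -0.08 11.6 0.04;0.1 0.132 -0.08 11.6 0.04;0.1 0.132 -0.08 11.6 0.04",
)

```text
time: 1.5
position: [0.5632, -0.224, 0.1583]
eef_rot: [[-0.017, 1.0, -0.002], [1.0, 0.017, 0.001], [0.001, -0.002, -1.0]]
force: [-1.1, -1.6, -0.1]
gripper_width: 0.04
grip_force: 0.0
```

```bash
python3 - <<'E'
from h import *
o=bot.observe(); print(o['position'],o['eef_rot'],o['q'])
a,_=snap("scene","s1"); b,_=snap("top","t1")
A=cv2.resize(a[170:290,120:270],None,fx=4,fy=4,interpolation=cv2.INTER_CUBIC)
B=cv2.resize(b[150:250,330:430],None,fx=2.8,fy=2.8,interpolation=cv2.INTER_CUBIC)
C=np.zeros((480,800,3),np.uint8);C[:480,:520]=A[:480,:520];C[:280,520:800]=B
cv2.imwrite('pics/c1.png',C[:,:,::-1])
E
```

```text
[ 0.56319763 -0.22402828  0.15830547] [[-0.01711464  0.99985062 -0.00241494]
 [ 0.99985273  0.01711765  0.00123045]
 [ 0.0012716  -0.00239353 -0.99999633]] [ 36.53332937  30.45129866 -23.94844539 100.71531929  15.05877185
  52.16549271   7.15996272]
```

View pics/c1.png

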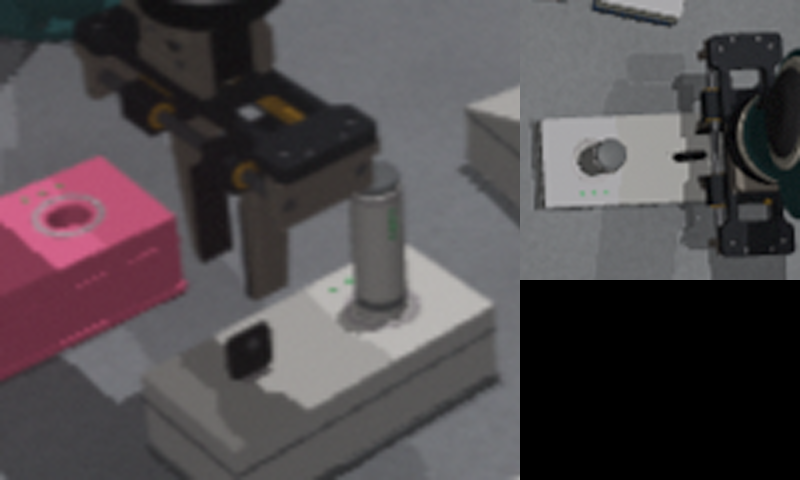

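```bash
python3 - <<'E'
from h import *
o=bot.observe(); p=o['position'];R=o['eef_rot']
im=np.load('pics/s1.npz')['im']
A=cv2.resize(im[215:255,150:210],None,fx=12,fy=12,interpolation=cv2.INTER_CUBIC)[:,:,::-1].copy()
for sy in(.02,.038,-.02,-.038):
  for sx in(-.01,.01):
    X=p+R@np.array([sx,sy,.025]); uv=proj("scene",X)[0]; print(sy,sx,uv.round(1))
    c=((uv-[150,215]+.5)*12).astype(int); cv2.circle(A,tuple(int(v) for v in c),3,(0,0,255) if sy>0 else (0,255,0),-1)
cv2.imwrite('pics/c2.png',A)
for n in("scene","top"):
    print(n,plane(n,proj(n,[.565,-.224,.06])+[[1,0]],.06)-[.565,-.224,.06],plane(n,proj(n,[.565,-.224,.06])+[[0,1]],.06)-[.565,-.224,.06])
E
```

```text
0.02 -0.01 [179.8 244.3]
0.02 0.01 [187.3 240.5]
0.038 -0.01 [184.8 248.1]
0.038 0.01 [192.2 244.2]
-0.02 -0.01 [169.2 236.2]
-0.02 0.01 [176.6 232.5]
-0.038 -0.01 [164.5 232.6]
-0.038 0.01 [171.9 229. ]
scene [[ 1.53378815e-03  1.68852933e-03 -5.55111512e-17]] [[ 2.89338153e-03 -2.05178442e-03  5.55111512e-17]]
top [[-7.62665508e-05 -2.87712077e-03  5.55111512e-17]] [[-2.87097002e-03  1.31081428e-04  5.55111512e-17]]
```

View pics/c2.png

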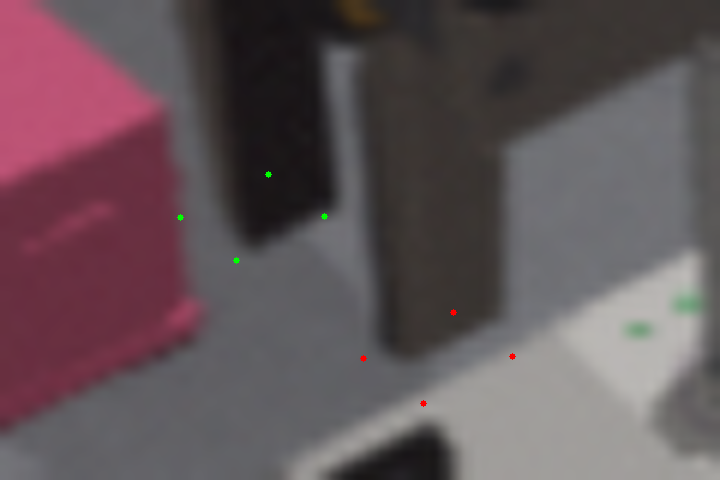

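Request:
step_arm(
  commands="0.0015 0 -0.033 -0.3 0.04;0.0015 0 -0.066 -0.3 0.04;0.0015 0 -0.066 -0.3 0.04;0.0015 0 -0.066 -0.3 0.005;0.0015 0 -0.066 -0.3 0.0;0.0015 0 -0.066 -0.3 0.0;0.0015 0 -0.066 -0.3 0.0;0.0015 0 -0.066 -0.3 0.0",
  squeeze=8,
)

```text
time: 2.4
position: [0.5659, -0.2258, 0.0948]
eef_rot: [[-0.009, 1.0, 0.003], [1.0, 0.009, -0.001], [-0.001, 0.003, -1.0]]
force: [0.6, 0.4, 3.4]
gripper_width: 0.0085
grip_force: 8.0
```

Request:
step_arm(
  commands="0 0 0 0 0;0 0 0.01 0 0;0 0 0.04 0 0;0 0 0.085 0 0;0 0 0.135 0 0;0.002 0.045 0.14 -2 0;0.003 0.09 0.14 -3 0;0.004 0.135 0.14 -4 0",
  squeeze=40,
)

```text
time: 3.2
position: [0.568, -0.0891, 0.2344]
eef_rot: [[0.062, 0.998, -0.001], [0.998, -0.062, -0.0], [-0.0, -0.001, -1.0]]
force: [0.6, 0.8, -1.0]
gripper_width: 0.0087
grip_force: 40.0
```

Request:
step_arm(
  commands="0.001 0.05 0 -1 0;0.002 0.1 0 -1 0;0.003 0.15 0 -2 0;0.004 0.2 0 -2.7 0;0.005 0.25 0 -2.7 0;0.006 0.3 0 -2.7 0;0.007 0.34 -0.02 -2.7 0;0.0075 0.365 -0.04 -2.7 0",
)

```text
time: 4.0
position: [0.575, 0.2786, 0.1939]
eef_rot: [[0.104, 0.995, -0.0], [0.995, -0.104, 0.001], [0.001, -0.0, -1.0]]
force: [-0.6, 0.3, -0.4]
gripper_width: 0.0089
grip_force: 40.0
```

Request:
step_arm(
  commands="0 0 0 0 0;0 0 0 0 0",
)

```text
time: 4.2
position: [0.5756, 0.2742, 0.1931]
eef_rot: [[0.106, 0.994, -0.002], [0.994, -0.106, -0.002], [-0.002, -0.002, -1.0]]
force: [0.2, -0.3, -0.6]
gripper_width: 0.0086
grip_force: 40.0
```

Request:
step_arm(
  commands="0.001 0.002 -0.018 0 0;0.001 0.002 -0.035 0 0;0.001 0.002 -0.035 0 0",
)

```text
time: 4.5
position: [0.5762, 0.274, 0.1554]
eef_rot: [[0.109, 0.994, -0.005], [0.994, -0.109, -0.003], [-0.004, -0.004, -1.0]]
force: [-0.3, 0.7, -0.6]
gripper_width: 0.0086
grip_force: 40.0
```

```bash
python3 - <<'E'
from h import *
for i in range(3):
    o=bot.observe(); print(o['time'],o['position'],o['force'])
    a,_=snap("scene","s2%d"%i)
A=cv2.resize(a[140:200,300:370],None,fx=10,fy=10,interpolation=cv2.INTER_CUBIC)[:,:,::-1]
cv2.imwrite('pics/c3.png',A)
E
```

```text
4.5 [0.57623587 0.27397377 0.15539943] [-0.271573    0.65988697 -0.64218809]
4.55 [0.57677757 0.27479717 0.15674841] [ 0.17365894  1.21939036 -0.81541969]
4.6 [0.57726424 0.27549642 0.15780579] [0.59465967 0.52782    0.28973687]
```

View pics/c3.png

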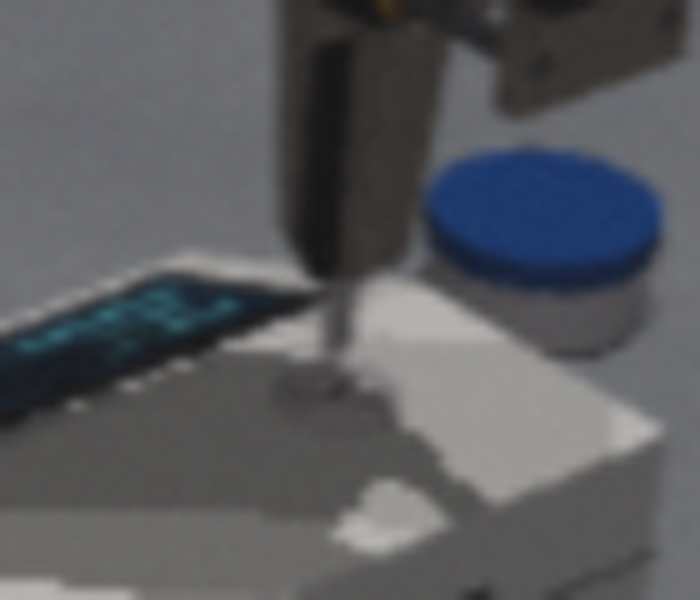

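Request:
step_arm(
  commands="0 0 0 0 0;0 0 0 0 0;0 0 0 0 0;0 0 0 0 0",
)

```text
time: 5.05
position: [0.5775, 0.2767, 0.1589]
eef_rot: [[0.108, 0.994, 0.0], [0.994, -0.108, 0.0], [0.0, 0.0, -1.0]]
force: [-0.9, 0.2, -0.4]
gripper_width: 0.0088
grip_force: 40.0
```

```bash
python3 - <<'E'
from h import *
o=bot.observe(); print(o['time'],o['position'],o['force'],o['joint_vel'].round(2))
a,_=snap("scene","s3"); g=cv2.cvtColor(a,cv2.COLOR_RGB2GRAY)
print(g[164:186,324:345])
o=bot.observe(); print(o['time'],o['position'],o['force'])
E
```

```text
5.05 [0.57751867 0.27666113 0.15889518] [-0.90402731  0.21516394 -0.41243607] [-0.1  -0.    0.14  0.1  -0.01  0.04 -0.01]
[[112 111 110 110 107  84  49  25  23  27  38  49  53  55  54  53  59  79
   69  45  35]
 [119 114 115 116 113 105  69  33  26  26  38  48  55  55  56  60  76  99
   88  63  42]
 [151 147 143 142 137 126  92  48  28  29  42  52  56  63  78  95 105 107
   84  68  58]
 [151 150 151 153 153 149 127  86  53  46  54  59  70 104 119 119 116  98
   75  68  67]
 [ 76  79  92 114 121 125 137 138 112  80  69  77 125 149 155 152 146 136
  114  88  73]
 [ 37  41  44  52  54  54  64  75  78  73  72  83 134 159 165 169 171 170
  166 150 111]
 [ 39  33  31  32  32  35  49  76 106  90  75  91 145 171 174 175 176 177
  176 173 166]
 [ 32  30  34  47  57  76 111 125 113  87  75  95 152 174 176 177 177 177
  176 176 176]
 [ 34  49  76 125 144 150 155 148 120  87  75  97 151 173 175 176 176 177
  176 177 177]
 [ 84 127 149 158 164 167 170 156 119  84  77 103 142 155 158 158 170 175
  175 175 174]
 [143 156 161 164 157 155 157 151 126  93  88 128 149 154 153 153 156 156
  158 157 157]
[... 357 characters left out ...]
 [ 81  83  81  69  66  65  66  70  62  54  61  70  79  78  81 113 142 151
  153 152 155]
 [ 83  82  82  73  69  68  68  70  71  71  72  72  69  70  75 109 142 152
  154 152 154]
 [ 82  82  82  80  73  71  72  78  77  79  75  77  77  76  74 101 139 151
  153 153 154]
 [ 82  82  82  82  79  77  77  75  76  79  77  76  76  78  75  88 127 146
  150 153 152]
 [ 83  83  82  83  81  82  81  78  76  78  79  78  78  79  79  83  93 101
  129 146 152]
 [ 81  81  82  82  82  83  80  83  82  80  81  83  82  82  81  82  81  85
   91 103 135]
 [ 82  82  82  82  81  82  82  82  82  81  83  82  82  83  83  83  83  83
   82  89 133]]
5.1 [0.57747641 0.2766705  0.15881467] [ 0.41128627 -0.51612478 -0.62518652]
```

Request:
step_arm(
  commands="0 -0.001 -0.005 0 0;0 -0.001 -0.01 0 0;0 -0.001 -0.013 0 0;0 -0.001 -0.016 0 0;0 -0.001 -0.016 0 0",
)

```text
time: 5.6
position: [0.578, 0.2755, 0.1422]
eef_rot: [[0.108, 0.994, 0.001], [0.994, -0.108, 0.0], [0.0, 0.001, -1.0]]
force: [2.7, 0.5, -1.8]
gripper_width: 0.0089
grip_force: 40.0
```

Request:
step_arm(
  commands="0 0 -0.003 0 0;0 0 -0.006 0 0;0 0 -0.009 0 0;0 0 -0.012 0 0;0 0 -0.012 0 0",
)

```text
time: 6.1
position: [0.578, 0.2754, 0.1302]
eef_rot: [[0.108, 0.994, 0.001], [0.994, -0.108, 0.0], [0.0, 0.001, -1.0]]
force: [4.4, -0.7, -3.0]
gripper_width: 0.0087
grip_force: 40.0
```

Request:
step_arm(
  commands="0.001 0 -0.003 0 0;0.001 0 -0.005 0 0;0.001 0 -0.007 0 0;0.001 0 -0.008 0 0;0.001 0 -0.008 0 0",
)

```text
time: 6.6
position: [0.5784, 0.276, 0.1263]
eef_rot: [[0.107, 0.994, 0.001], [0.994, -0.107, -0.001], [-0.001, 0.001, -1.0]]
force: [-4.2, -4.3, 23.3]
gripper_width: 0.0085
grip_force: 40.0
```

Request:
step_arm(
  commands="0 0 0.002 0 0;0 0 0.002 -6 0;0 0 0.002 -13 0;0 0 0.002 -20 0;0 0 0.002 -20 0;0 0 0.002 -20 0",
)

```text
time: 7.2
position: [0.5786, 0.276, 0.1266]
eef_rot: [[0.441, 0.898, 0.001], [0.898, -0.441, -0.0], [0.0, 0.001, -1.0]]
force: [0.9, -2.7, 12.7]
gripper_width: 0.0084
grip_force: 40.0
```

```bash
python3 - <<'E'
from h import *
o=bot.observe(); print(o['time'],o['position'],o['force'],o['wrist_torque'],o['q'])
E
```

```text
7.2 [0.57858991 0.27595207 0.1266049 ] [ 0.90349889 -2.67751745 12.65173967] [-0.59189549  0.04195724  0.07163179] [-11.7833878   35.62814566 -23.25318096  96.82451901  17.26252842
  51.05874469 -68.24350789]
```

Request:
step_arm(
  commands="0 0 0 -8 0;0 0 0 -16 0;0 0 0 -24 0;0 0 0 -32 0;0 0 0 -38 0;0 0 0 -42 0;0 0 0 -42 0;0 0 0 -42 0",
)

```text
time: 8.0
position: [0.5784, 0.2763, 0.1266]
eef_rot: [[0.928, 0.372, 0.001], [0.372, -0.928, 0.0], [0.001, -0.0, -1.0]]
force: [-1.3, -1.5, 12.3]
gripper_width: 0.0087
grip_force: 40.0
```

```bash
python3 - <<'E'
from h import *
o=bot.observe(); print(o['time'],o['position'],o['force'],o['wrist_torque'],o['q'][6])
E
```

```text
8.0 [0.57839118 0.27625348 0.12659979] [-1.2614394  -1.4758511  12.25788429] [-0.42537458  0.21312145  0.09070508] -104.40932460528457
```

Request:
step_arm(
  commands="0 0 0 -3 0;0 0 0 -6 0;0 0 0 -6 0;0 0 0 -6 0",
)

```text
time: 8.4
position: [0.5784, 0.2763, 0.1266]
eef_rot: [[0.962, 0.273, 0.001], [0.273, -0.962, 0.001], [0.001, -0.0, -1.0]]
force: [-1.0, -1.3, 12.4]
gripper_width: 0.0088
grip_force: 40.0
```

```bash
python3 - <<'E'
from h import *
o=bot.observe(); print(o['time'],o['position'],o['force'],o['wrist_torque'],o['eef_rot'][:2,:2])
E
```

```text
8.4 [0.57837326 0.27627469 0.12659698] [-0.96269869 -1.30361947 12.36281252] [-0.44325828  0.20125629  0.03233646] [[ 0.96202332  0.27296659]
 [ 0.27296626 -0.96202344]]
```

Request:
step_arm(
  commands="0 0 0 -3 0;0 0 0 -6 0;0 0 0 -6 0;0 0 0 -6 0",
)

```text
time: 8.8
position: [0.5783, 0.2763, 0.1266]
eef_rot: [[0.985, 0.171, 0.0], [0.171, -0.985, 0.001], [0.001, -0.0, -1.0]]
force: [-1.5, -1.3, 13.0]
gripper_width: 0.0091
grip_force: 40.0
```

```bash
python3 - <<'E'
from h import *
o=bot.observe(); print(o['time'],o['position'],o['force'],o['wrist_torque'],o['eef_rot'][:2,:2])
a,_=snap("scene","s4"); b,_=snap("top","t4")
A=cv2.resize(a[135:205,290:370],None,fx=8,fy=8,interpolation=cv2.INTER_CUBIC)
cv2.imwrite('pics/c4.png',A[:,:,::-1])
E
```

```text
8.8 [0.57827734 0.27632212 0.12659643] [-1.49677394 -1.26804343 13.00431705] [-0.38769862  0.31150704  0.06509132] [[ 0.985236    0.17120108]
 [ 0.17120081 -0.98523599]]
```

View pics/c4.png

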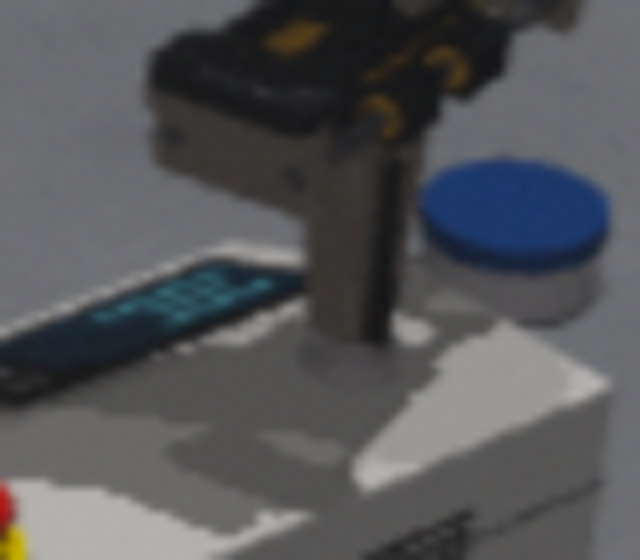

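Request:
step_arm(
  commands="0 0 0 -4 0;0 0 0 -8 0;0 0 0 -8 0;0 0 0 -8 0",
)

```text
time: 9.3
position: [0.5785, 0.2765, 0.1266]
eef_rot: [[0.999, 0.033, 0.001], [0.033, -0.999, 0.001], [0.001, -0.001, -1.0]]
force: [0.3, -0.4, 12.1]
gripper_width: 0.0085
grip_force: 40.0
```

```bash
python3 - <<'E'
from h import *
o=bot.observe(); print(o['time'],o['position'],o['force'],o['wrist_torque'],o['eef_rot'][:2,:2],o['gripper_width'],o['tau'])
E
```

```text
9.3 [0.5785274  0.27654214 0.12658323] [ 0.33708121 -0.36642242 12.11867092] [-0.31376759  0.11333126  0.18356991] [[ 0.99946026  0.03283197]
 [ 0.03283085 -0.99946042]] 0.008519209643644608 [ -0.43950495 -47.36523986  -2.00754493 -17.52951622  -0.30672348
  -0.44282282  -0.20613377]
```

Request:
step_arm(
  commands="0 0 0 0 0.03;0 0 0 0 0.03;0 0 0 0 0.03;0 0 0.04 0 0.03;0 0 0.08 0 0.03;-0.04 -0.02 0.09 0 0.03;-0.09 -0.02 0.09 0 0.03;-0.13 -0.02 0.09 0 0.03",
)

```text
time: 10.1
position: [0.4458, 0.2549, 0.2144]
eef_rot: [[1.0, 0.031, -0.001], [0.031, -1.0, -0.0], [-0.001, 0.0, -1.0]]
force: [-0.0, 1.2, 0.1]
gripper_width: 0.0302
grip_force: 0.0
```

```bash
python3 - <<'E'
from h import *
a,d=snap("scene","s5"); b,e=snap("top","t5")
C=np.zeros((480,800,3),np.uint8)
C[:,:480]=cv2.resize(a[150:198,308:356],None,fx=10,fy=10,interpolation=cv2.INTER_CUBIC)
C[:320,480:]=cv2.resize(b[190:222,195:227],None,fx=10,fy=10,interpolation=cv2.INTER_CUBIC)
cv2.imwrite('pics/c5.png',C[:,:,::-1])
P=cloud("top",e); m=(P[...,2]>.097)&(P[...,2]<.14)&(abs(P[...,0]-.577)<.03)&(abs(P[...,1]-.276)<.03)
g=cv2.cvtColor(b,cv2.COLOR_RGB2GRAY); m2=(g<70)&(abs(P[...,0]-.577)<.03)&(abs(P[...,1]-.276)<.03)
for q in(m,m2):
    uv=np.argwhere(q)[:,::-1]
    if len(uv)>5: w=plane("top",uv,.122); print(len(uv),w.mean(0),cv2.minAreaRect((w[:,:2]*1000).astype(np.float32)),np.nanmedian(P[q][:,2]),np.nanmax(P[q][:,2]))
E
```

```text
45 [0.57676423 0.27570325 0.122     ] ((577.4830322265625, 275.97674560546875), (29.158985137939453, 11.023611068725586), 17.37535285949707) 0.1217905463886198 0.12635825096899478
39 [0.57521018 0.27429761 0.122     ] ((575.0924072265625, 274.356201171875), (25.67302894592285, 10.455965042114258), 20.70344352722168) 0.1211402395255236 0.12635825096899478
```

View pics/c5.png

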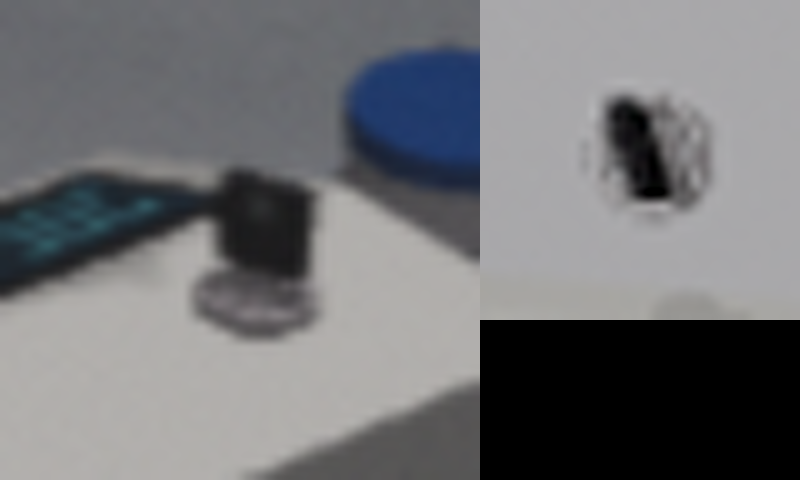

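Request:
step_arm(
  commands="0.014 -0.046 0 0 0.06;0.028 -0.092 0 0 0.06;0.043 -0.138 0 0 0.06;0.058 -0.184 0 0 0.06;0.073 -0.23 0 0 0.06;0.088 -0.276 0 0 0.06;0.102 -0.322 0 0 0.06;0.117 -0.366 0 0 0.06",
)

```text
time: 11.0
position: [0.5658, -0.1129, 0.2142]
eef_rot: [[1.0, 0.031, -0.001], [0.031, -1.0, -0.0], [-0.001, 0.0, -1.0]]
force: [1.1, 0.3, -0.7]
gripper_width: 0.0599
grip_force: 0.0
```

Request:
step_arm(
  commands="0 0 0 0 0.06;0 0 0 0 0.06;0 0 0 0 0.06",
)

```text
time: 11.3
position: [0.5652, -0.1089, 0.214]
eef_rot: [[0.999, 0.034, -0.001], [0.034, -0.999, 0.001], [-0.001, -0.001, -1.0]]
force: [0.5, -0.3, 0.6]
gripper_width: 0.0598
grip_force: 0.0
```

Request:
step_arm(
  commands="-0.001 -0.019 -0.01 -1 0.06;-0.001 -0.019 -0.05 -1 0.06;-0.001 -0.019 -0.09 -1 0.06;-0.001 -0.019 -0.102 -1 0.06;-0.001 -0.019 -0.102 -1 0.06;-0.001 -0.019 -0.102 -1 0.02;-0.001 -0.019 -0.102 -1 0.02;-0.001 -0.019 -0.102 -1 0.02",
  squeeze=12,
)

```text
time: 12.1
position: [0.5655, -0.1296, 0.1143]
eef_rot: [[1.0, 0.015, 0.003], [0.015, -1.0, -0.001], [0.003, 0.001, -1.0]]
force: [1.0, 0.6, 0.9]
gripper_width: 0.0379
grip_force: 0.0
```

Request:
step_arm(
  commands="0 0 0 0 0.02;0 0 0 0 0.02",
)

```text
time: 12.3
position: [0.5652, -0.1296, 0.1138]
eef_rot: [[1.0, 0.014, 0.002], [0.014, -1.0, -0.0], [0.002, 0.0, -1.0]]
force: [0.0, -0.2, 5.9]
gripper_width: 0.0309
grip_force: 12.0
```

Request:
step_arm(
  commands="0 0 0.015 0 0.02;0 0 0.03 0 0.02;0 0 0.037 0 0.02;0 0 0.037 0 0.02;0 0 0.037 0 0.02",
)

```text
time: 12.8
position: [0.5643, -0.1294, 0.1498]
eef_rot: [[1.0, 0.014, 0.0], [0.014, -1.0, -0.0], [0.0, 0.0, -1.0]]
force: [-1.0, -0.6, -1.8]
gripper_width: 0.031
grip_force: 12.0
```

Request:
step_arm(
  commands="-0.005 0 0 0 0.02;-0.01 0 0 0 0.02;-0.015 0 0 0 0.02;-0.02 0 0 0 0.02;-0.024 0 0 0 0.02;-0.028 0 0 0 0.02;-0.028 0 0 0 0.02",
)

```text
time: 13.5
position: [0.5355, -0.1296, 0.1494]
eef_rot: [[1.0, 0.014, -0.001], [0.014, -1.0, -0.0], [-0.001, 0.0, -1.0]]
force: [1.3, -0.6, -1.2]
gripper_width: 0.0309
grip_force: 12.0
```

```bash
python3 - <<'E'
from h import *
o=bot.observe(); print(o['time'],o['position'],o['force'],o['wrist_torque'])
a,d=snap("scene","s6"); b,e=snap("top","t6")
A=cv2.resize(a[180:280,165:265],None,fx=5,fy=5,interpolation=cv2.INTER_CUBIC)
cv2.imwrite('pics/c6.png',A[:,:,::-1])
E
```

```text
13.5 [ 0.53549806 -0.12958666  0.14943347] [ 1.27186277 -0.57501552 -1.15727237] [-0.2183496  -0.33258865  0.00321387]
```

View pics/c6.png

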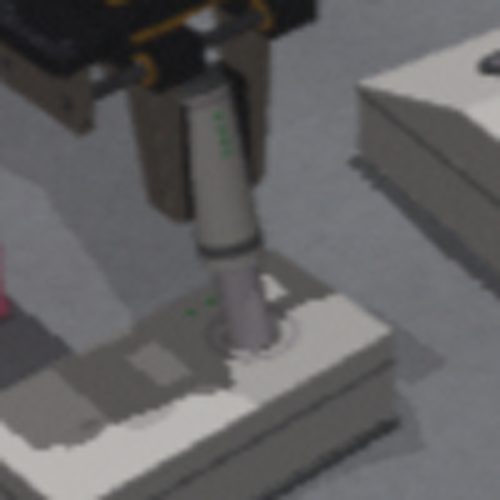

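```bash
cat > tilt.py <<'E'
from h import *
def tiltline(name,rows,u0,n="scene",w=14):
    im=np.load('pics/%s.npz'%name)['im']; g=cv2.cvtColor(im,cv2.COLOR_RGB2GRAY).astype(float)
    out=[]
    for v in rows:
        c=u0(v); us=np.arange(int(c-w),int(c+w)+1); r=cv2.GaussianBlur(g[v:v+1],(3,1),0)[0,us]; d=np.diff(r)
        k=len(us)//2; L=np.argmax(d[:k]); Rr=k+np.argmin(d[k:])
        sub=lambda i,s:(i+.5+.5*np.clip((s*d[i-1]-s*d[i+1])/(s*d[i-1]-2*s*d[i]+s*d[i+1]),-1,1)) if 0<i<len(d)-1 and (d[i-1]-2*d[i]+d[i+1])!=0 else i+.5
        out.append((v,us[0]+sub(L,1),us[0]+sub(Rr,-1)))
    return np.array(out)
def plane_pts(n,uv,P0,N):
    f,cx,cy,R,t=cam(n); uv=np.atleast_2d(uv); d=np.c_[(uv[:,0]-cx)/f,(uv[:,1]-cy)/f,np.ones(len(uv))]@R
    o=-R.T@t; s=((P0-o)@N)/(d@N); return o+d*s[:,None]
E
python3 - <<'E'
from tilt import *
o=bot.observe(); p=o['position'];R=o['eef_rot']; G=p+R@[0,0,.006]
T=tiltline('s6',range(202,226),lambda v:206.5+(v-199)*(214.5-206.5)/(247-199))
for r in T: print(r.round(2),round(r[2]-r[1],2),round((r[1]+r[2])/2,2))
mid=(T[:,1]+T[:,2])/2; a,b=np.polyfit(T[:,0],mid,1); print(a)
q=plane_pts("scene",[[a*200+b,200],[a*230+b,230]],G,R[:,1]); d=(q[0]-q[1])@R; print(q,d,np.degrees(np.arctan2(d[0],-d[2])))
E
```

```text
[202.   202.46 211.27] 8.81 206.86
[203.   202.42 211.56] 9.14 206.99
[204.   202.61 211.61] 9.0 207.11
[205.   202.65 211.81] 9.16 207.23
[206.   202.65 212.07] 9.41 207.36
[207.   202.65 212.35] 9.7 207.5
[208.   202.71 212.48] 9.77 207.6
[209.   202.75 212.53] 9.78 207.64
[210.   202.8  212.69] 9.88 207.75
[211.   202.8  212.76] 9.96 207.78
[212.   202.85 213.1 ] 10.25 207.97
[213.   202.88 213.16] 10.28 208.02
[214.   202.9  213.31] 10.41 208.1
[215.   202.97 213.37] 10.4 208.17
[216.   203.34 213.32] 9.98 208.33
[217.   203.38 213.05] 9.67 208.21
[218.   203.47 212.36] 8.89 207.91
[219.   203.61 212.29] 8.67 207.95
[220.   203.69 212.5 ] 8.81 208.1
[221.   203.72 213.  ] 9.28 208.36
[222.   203.73 213.09] 9.36 208.41
[223.   203.77 213.3 ] 9.53 208.54
[224.   203.85 213.25] 9.4 208.55
[225.   205.5  214.14] 8.64 209.82
0.07984199801192977
[[ 0.54339234 -0.12938884  0.18392112]
 [ 0.54528802 -0.12935473  0.09950606]] [-2.03287712e-03 -2.80038171e-17 -8.44118802e-02] -1.379577955719904
```

```bash
python3 - <<'E'
from tilt import *
o=bot.observe(); p=o['position'];R=o['eef_rot']; G=p+R@[0,0,.006]
g=cv2.cvtColor(np.load('pics/s6.npz')['im'],cv2.COLOR_RGB2GRAY)
print(G); np.set_printoptions(linewidth=200)
print('cols',np.arange(197,227)); 
for v in list(range(194,204))+list(range(224,250)): print(v,g[v,197:227])
ey=R[:,1]; 
for th in(0,15,20,25):
    th=np.radians(th); ax=R@np.array([-np.sin(th),0,-np.cos(th)])
    print(np.degrees(th),[proj("scene",G+ax*(z-.0998))[0].round(2).tolist() for z in(.15,.142,.0998,.052,.03)])
E
```

```text
[ 0.53568727 -0.12949492  0.14338772]
cols [197 198 199 200 201 202 203 204 205 206 207 208 209 210 211 212 213 214 215 216 217 218 219 220 221 222 223 224 225 226]
194 [ 24  22  23  22  21  25  25  25  30  39  43  41  33  25  26  32  44  52  54  52  53  66  95 110 111 111 111 110 111 110]
195 [ 24  22  24  24  24  24  30  38  41  42  44  44  40  30  25  24  30  46  52  53  56  67  97 109 112 112 113 110 109 111]
196 [ 24  24  26  25  30  38  41  45  47  47  47  47  47  42  32  23  23  40  50  53  54  66  96 110 111 112 111 111 110 111]
197 [ 26  32  36  44  48  48  50  51  53  51  51  58  67  57  33  24  25  36  50  54  54  67  98 110 111 112 113 112 113 111]
198 [ 36  45  51  51  53  53  53  55  57  62  74  79  74  60  39  27  27  39  50  53  54  72 100 111 114 113 113 113 114 112]
199 [ 51  51  53  57  59  64  69  79  85  83  81  77  71  64  43  25  24  39  51  54  56  73 100 112 112 114 115 114 115 114]
200 [ 53  52  52  56  63  76  85  87  84  83  80  79  79  72  51  29  25  36  49  52  55  73  99 112 112 113 113 113 115 115]
201 [ 53  53  52  51  44  60  79  85  86  88  91  89 
[... 3266 characters left out ...]
101 103 102 102  95  84  95 129 145 139 144 154 158]
248 [ 87  85  83  85  84  84  83  84  84  76  75  81  76  72  80  90  96 101 104 102 101  97  96 113 138 137 140 150 156 158]
249 [ 94  88  85  84  84  84  84  85  84  80  76  75  79  81  90  94  99 104 103 106  93  93 127 141 144 137 146 155 157 158]
0.0 [[204.55, 195.12], [204.74, 198.05], [205.72, 213.12], [206.79, 229.54], [207.27, 236.88]]
14.999999999999998 [[201.08, 193.48], [201.83, 196.65], [205.72, 213.12], [210.01, 231.28], [211.94, 239.46]]
20.0 [[200.0, 193.24], [200.92, 196.44], [205.72, 213.12], [211.03, 231.59], [213.43, 239.95]]
25.0 [[198.97, 193.15], [200.05, 196.36], [205.72, 213.12], [212.02, 231.77], [214.88, 240.23]]
```

Request:
step_arm(
  commands="-0.002 0 0 0 0.02;-0.0045 0 0 0 0.02;-0.0045 0 0 0 0.02;-0.0045 0 0 0 0.02",
)

```text
time: 14.0
position: [0.5317, -0.1294, 0.1495]
eef_rot: [[1.0, 0.014, -0.0], [0.014, -1.0, 0.0], [-0.0, -0.0, -1.0]]
force: [2.2, 0.3, -1.5]
gripper_width: 0.0311
grip_force: 12.0
```

Request:
step_arm(
  commands="0 0 0 0 0.02;0 0 0 0 0.02;0 0 0.03 0 0.02;0 0 0.07 0 0.02;0 0 0.11 0 0.02;0 0 0.11 0 0.02;0 0 0.11 0 0.02;0 0 0.11 0 0.02",
  squeeze=35,
)

```text
time: 14.8
position: [0.5305, -0.129, 0.2578]
eef_rot: [[1.0, 0.015, -0.004], [0.015, -1.0, 0.001], [-0.004, -0.001, -1.0]]
force: [-0.7, 0.9, -2.2]
gripper_width: 0.0305
grip_force: 35.0
```

```bash
python3 - <<'E'
from h import *
o=bot.observe(); print(o['time'],o['position'],o['force'],o['wrist_torque'])
a,d=snap("scene","s7"); b,e=snap("top","t7")
P=o['position']; u,v=proj("scene",P-[0,0,.05])[0].astype(int); print(u,v)
C=np.zeros((500,800,3),np.uint8); C[:,:400]=cv2.resize(a[v-50:v+50,u-40:u+40],(400,500),interpolation=cv2.INTER_CUBIC)
u,v=proj("top",P-[0,0,.05])[0].astype(int); print(u,v)
C[:400,400:]=cv2.resize(b[v-40:v+40,u-40:u+40],(400,400),interpolation=cv2.INTER_CUBIC)
cv2.imwrite('pics/c7.png',C[:,:,::-1])
E
```

```text
14.8 [ 0.53046075 -0.12902014  0.25783747] [-0.67700035  0.93823658 -2.24348294] [-0.00435216  0.03898065  0.01859761]
202 188
367 215
```

View pics/c7.png

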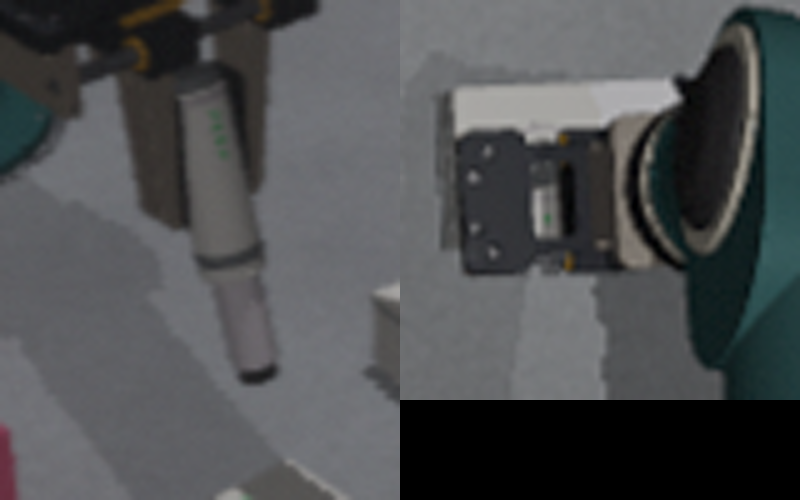

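```bash
python3 - <<'E'
from tilt import *
o=bot.observe(); p=o['position'];R=o['eef_rot']; G=p+R@[0,0,.006]; print(o['time'],p)
np.set_printoptions(linewidth=200)
im=np.load('pics/s7.npz')['im'].astype(int); g=cv2.cvtColor(im.astype(np.uint8),cv2.COLOR_RGB2GRAY)
print('cols',np.arange(199,223))
for v in range(184,220): print(v,g[v,199:223], (im[v,199:223,0]-im[v,199:223,1])[4:20])
for th in(15,18,20,22,25):
    t=np.radians(th); ax=R@np.array([-np.sin(t),0,-np.cos(t)])
    q=np.array([proj("scene",G+ax*(z-.0998))[0] for z in(.142,.052,.03,.007,0)]); print(th,q.round(2).tolist(),((q[1]-q[4])[0]/(q[1]-q[4])[1]).round(4))
E
```

```text
14.9 [ 0.5306854  -0.12914451  0.2576876 ]
cols [199 200 201 202 203 204 205 206 207 208 209 210 211 212 213 214 215 216 217 218 219 220 221 222]
184 [ 87  83  88  92  95  98  99  99  96  95  93  89  85  77  77 100 111 110 110 111 112 111 110 110] [ 2  2  2  2  2  2  1  2  1  1  0 -1 -1 -1  0 -2]
185 [105  92  87  92  95  98  98  98  97  96  92  90  86  79  73  96 109 111 111 110 110 111 110 109] [ 2  1  2  3  3  3  2  1  2  2  1 -2 -2 -2 -1 -1]
186 [109  93  89  92  93  99  98  98  97  97  93  90  84  76  62  73  99 110 111 111 110 109 110 108] [ 2  2  3  2  2  1  2  2  2  1  1 -1 -1 -2 -2 -2]
187 [109  97  88  90  93  98  99  99  98  97  92  88  75  58  49  67  98 108 110 110 109 110 108 106] [ 1  3  2  3  0  2  1  1  1  0  0 -1 -2  0 -2 -2]
188 [109  93  82  85  90  96  96  96  94  88  78  63  54  49  48  68  99 109 109 109 110 109 110 109] [ 1  0  1  1  2  2  0  0  0 -1  0  0 -2 -2 -1 -2]
189 [110  91  64  60  69  75  76  72  65  60  56  52  51  52  56  67  96 109 108 111 109 110 111 110] [ 1 -1  0  0  0 -1 -2 -1 -1 -1  1  0 -1  0 -1  0]
190 [112 104  73  52  52  54  58  56  54  
[... 4315 characters left out ...]
 [ 0 -2  0 -2 -3 -1  0 -2 -2 -4 -4 -2 -1 -2  0 -2]
219 [ 94  93  95  94  93  96  96  97  99  97 106 110 112 112 113 112 113 112 114 113 112 112 113 114] [-1  0 -2 -1 -2 -2 -2 -1  1 -2 -1 -2 -1  0 -2 -2]
15 [[197.72, 154.5], [206.36, 191.9], [208.4, 200.72], [210.49, 209.81], [211.13, 212.55]] 0.2309
18 [[197.15, 154.4], [207.0, 192.06], [209.33, 200.97], [211.74, 210.17], [212.47, 212.94]] 0.2616
20 [[196.78, 154.37], [207.43, 192.14], [209.95, 201.1], [212.56, 210.35], [213.35, 213.15]] 0.2819
22 [[196.41, 154.35], [207.84, 192.19], [210.56, 201.19], [213.37, 210.49], [214.22, 213.3]] 0.3021
25 [[195.87, 154.38], [208.46, 192.23], [211.46, 201.26], [214.57, 210.61], [215.51, 213.44]] 0.3324
```

Request:
step_arm(
  commands="-0.016 0.042 0 -2 0.02;-0.032 0.084 0 -4 0.02;-0.048 0.126 0 -6 0.02;-0.064 0.168 0 -7.1 0.02;-0.08 0.21 -0.02 -7.1 0.02;-0.0917 0.25 -0.046 -7.1 0.02;-0.0917 0.25 -0.046 -7.1 0.02;-0.0917 0.25 -0.046 -7.1 0.02",
)

```text
time: 15.7
position: [0.4391, 0.1209, 0.2122]
eef_rot: [[0.994, -0.107, -0.003], [-0.107, -0.994, -0.001], [-0.003, 0.001, -1.0]]
force: [0.0, -0.6, -1.8]
gripper_width: 0.0307
grip_force: 35.0
```

Request:
step_arm(
  commands="0 0 0 0 0.02;0 0 0 0 0.02;0 0 0 0 0.02",
)

```text
time: 16.0
position: [0.4408, 0.1196, 0.2139]
eef_rot: [[0.994, -0.112, 0.001], [-0.112, -0.994, -0.0], [0.001, -0.0, -1.0]]
force: [-0.1, -0.4, -0.8]
gripper_width: 0.0303
grip_force: 35.0
```

```bash
cat > fit.py <<'E'
from h import *
from scipy.optimize import least_squares
def fitprobe(names,o,h=.0998,verbose=True):
    p=o['position'];R=o['eef_rot']; G=p+R@[0,0,.006]; pts=[]
    t0=np.radians(18); ax0=R@np.array([-np.sin(t0),0,-np.cos(t0)]); tip0=G-ax0*h
    for n in names:
        z=np.load('pics/%s.npz'%n); P=cloud("scene",z['d']).reshape(-1,3); g=cv2.cvtColor(z['im'],cv2.COLOR_RGB2GRAY).reshape(-1)
        d=P-tip0; s=d@ax0; r=np.linalg.norm(d-s[:,None]*ax0,axis=1)
        k=(((s>.009)&(s<.047)&(r<.022))|((s>.06)&(s<.135)&(r<.026)&(g>60)))
        pts.append(np.c_[P[k],s[k]])
    A=np.vstack(pts); rad=np.where(A[:,3]<.05,.011,.0155)
    def ax(q): v=R@np.array([-np.tan(q[2]),-q[3],-1.]); return v/np.linalg.norm(v)
    def res(q):
        c=G+R@np.array([q[0],q[1],0]); d=A[:,:3]-c; a=ax(q); return np.linalg.norm(d-(d@a)[:,None]*a,axis=1)-rad
    s=least_squares(res,[0,0,t0,0],loss='soft_l1',f_scale=.002)
    if verbose: print(len(A),'n nose',(A[:,3]<.05).sum(),'offs mm',(s.x[:2]*1e3).round(2),'tilt',np.degrees(s.x[2]).round(2),'side',np.degrees(s.x[3]).round(2),'rms',(res(s.x).std()*1e3).round(2),'G',G.round(4))
    return s.x,A
E
python3 - <<'E'
from fit import *
o=bot.observe(); print(o['time'],o['position'],o['force'],o['eef_rot'][:2,:2].round(3))
for i in range(4): snap("scene","s8%d"%i); snap("top","t8") if i==0 else 0
for i in range(4): fitprobe(["s8%d"%i],o)
x,A=fitprobe(["s8%d"%i for i in range(4)],o)
for k in(A[:,3]<.05,A[:,3]>.05): print(k.sum(),A[k,:3].mean(0).round(4))
E
```

```text
16.0 [0.44081717 0.11956471 0.21392041] [-0.14033724 -0.43315287 -0.82439074] [[ 0.994 -0.112]
 [-0.112 -0.994]]
358 n nose 108 offs mm [6.68 0.56] tilt 16.08 side -0.45 rms 2.4 G [0.4408 0.1196 0.2079]
360 n nose 111 offs mm [6.58 0.22] tilt 16.27 side -0.1 rms 2.36 G [0.4408 0.1196 0.2079]
369 n nose 110 offs mm [ 6.38 -0.33] tilt 16.22 side 0.12 rms 2.18 G [0.4408 0.1196 0.2079]
362 n nose 109 offs mm [ 6.42 -0.01] tilt 16.2 side 0.17 rms 2.42 G [0.4408 0.1196 0.2079]
1449 n nose 438 offs mm [6.51 0.1 ] tilt 16.19 side -0.07 rms 2.35 G [0.4408 0.1196 0.2079]
438 [0.4725 0.1114 0.1433]
1011 [0.458  0.1126 0.2097]
```

Request:
step_arm(
  commands="0.02 0.01 0.03 0 0.02;0.06 0.02 0.03 0 0.02;0.1 0.026 0.03 0 0.02;0.14 0.026 0.03 0 0.02;0.181 0.026 0.03 0 0.02;0.181 0.026 0.03 0 0.02;0.181 0.026 0.03 0 0.02;0.181 0.026 0.03 0 0.02",
)

```text
time: 17.05
position: [0.6201, 0.1468, 0.2433]
eef_rot: [[0.994, -0.109, -0.001], [-0.109, -0.994, -0.0], [-0.001, 0.0, -1.0]]
force: [-0.8, 0.5, -1.4]
gripper_width: 0.0306
grip_force: 35.0
```

Request:
step_arm(
  commands="0 0 -0.02 0 0.02;0 0 -0.05 0 0.02;0 0 -0.08 0 0.02;0 0 -0.08 0 0.02;0 0 -0.08 0 0.02;0 0 -0.08 0 0.02",
)

```text
time: 17.65
position: [0.6221, 0.1471, 0.1659]
eef_rot: [[0.994, -0.109, 0.003], [-0.109, -0.994, 0.001], [0.003, -0.001, -1.0]]
force: [0.2, 0.0, -1.9]
gripper_width: 0.0303
grip_force: 35.0
```

```bash
python3 - <<'E'
from fit import *
for i in range(2):
    o=bot.observe(); print(o['time'],o['position'],o['force'],o['wrist_torque'])
    snap("scene","s9%d"%i)
x,A=fitprobe(["s90","s91"],o)
E
```

```text
17.65 [0.62209078 0.14711449 0.16587509] [ 0.19965944  0.04162826 -1.8889813 ] [ 0.03312801 -0.00421801 -0.01063003]
17.7 [0.62221058 0.14709188 0.16592674] [ 0.26596049 -0.16402584 -1.39434581] [-0.00583507  0.01973451 -0.00509066]
837 n nose 289 offs mm [6.44 0.06] tilt 15.2 side 0.68 rms 3.48 G [0.6222 0.1471 0.1599]
```

Request:
step_arm(
  commands="-0.004 0.0004 0 0 0.02;-0.007 0.0008 0 0 0.02;-0.0085 0.0009 0 0 0.02;-0.0085 0.0009 0 0 0.02;-0.0085 0.0009 0 0 0.02",
  squeeze=20,
)

```text
time: 18.25
position: [0.6127, 0.1475, 0.1637]
eef_rot: [[0.994, -0.109, -0.0], [-0.109, -0.994, -0.0], [0.0, 0.0, -1.0]]
force: [0.8, 0.3, -2.0]
gripper_width: 0.0304
grip_force: 20.0
```

```bash
python3 - <<'E'
from h import *
o=bot.observe(); print(o['time'],o['position'],o['force'],o['wrist_torque'])
E
```

```text
18.25 [0.61271028 0.14750376 0.16365466] [ 0.80286738  0.31015562 -1.98430109] [ 0.10181847 -0.00377498 -0.03833407]
```

Request:
step_arm(
  commands="-0.001 0.0001 0 0 0.02;-0.002 0.0002 0 0 0.02;-0.003 0.0003 0 0 0.02;-0.003 0.0003 0 0 0.02",
)

```text
time: 18.65
position: [0.611, 0.1476, 0.1641]
eef_rot: [[0.994, -0.11, 0.003], [-0.11, -0.994, 0.0], [0.003, -0.0, -1.0]]
force: [4.6, -1.0, -2.3]
gripper_width: 0.0309
grip_force: 20.0
```

```bash
python3 - <<'E'
from fit import *
for i in range(3):
    o=bot.observe(); print(o['time'],o['position'],o['force'],o['wrist_torque'])
    snap("scene","sa%d"%i)
x,A=fitprobe(["sa0","sa1","sa2"],o)
E
```

```text
18.65 [0.61098063 0.14756299 0.16409726] [ 4.62124052 -0.97874073 -2.29176468] [-0.06521124 -1.403631   -0.02729821]
18.7 [0.61090159 0.14758885 0.16407797] [ 5.30262906 -0.78035432 -2.76733601] [-0.06133596 -1.31565313  0.02381953]
18.75 [0.61066451 0.14763161 0.16404333] [ 3.02325182 -0.8960587  -1.4608499 ] [-0.09769422 -1.24424016 -0.01897287]
1320 n nose 511 offs mm [7.1  0.06] tilt 14.73 side 1.96 rms 3.33 G [0.6107 0.1476 0.158 ]
```

Request:
step_arm(
  commands="-0.001 0.0001 0 0 0.02;-0.002 0.0002 0 0 0.02;-0.003 0.0003 0 0 0.02;-0.0043 0.0005 0 0 0.02;-0.0043 0.0005 0 0 0.02;-0.0043 0.0005 0 0 0.02",
)

```text
time: 19.4
position: [0.6051, 0.1483, 0.1635]
eef_rot: [[0.994, -0.109, -0.001], [-0.109, -0.994, -0.0], [-0.001, 0.0, -1.0]]
force: [2.7, -0.6, -1.2]
gripper_width: 0.0307
grip_force: 20.0
```

Request:
step_arm(
  commands="0.001 0 0 0 0.02;0.006 0 0 0 0.02;0.011 0 0.02 0 0.02;0.011 0 0.05 0 0.02;0.011 0 0.08 0 0.02;0.011 0 0.08 0 0.02;0.011 0 0.08 0 0.02;0.011 0 0.08 0 0.02",
  squeeze=35,
)

```text
time: 20.2
position: [0.6151, 0.1481, 0.2416]
eef_rot: [[0.994, -0.109, -0.004], [-0.109, -0.994, -0.001], [-0.004, 0.001, -1.0]]
force: [-1.1, -0.6, -1.8]
gripper_width: 0.0305
grip_force: 35.0
```

Request:
step_arm(
  commands="-0.04 0 0 0 0.02;-0.08 0 0 0 0.02;-0.12 -0.01 0 0 0.02;-0.165 -0.025 0 0 0.02;-0.185 -0.027 -0.02 0 0.02;-0.185 -0.027 -0.03 0 0.02;-0.185 -0.027 -0.03 0 0.02;-0.185 -0.027 -0.03 0 0.02",
)

```text
time: 21.0
position: [0.4325, 0.1216, 0.2134]
eef_rot: [[0.994, -0.109, -0.0], [-0.109, -0.994, 0.0], [-0.0, -0.0, -1.0]]
force: [0.7, -0.0, -1.1]
gripper_width: 0.0305
grip_force: 35.0
```

```bash
python3 - <<'E'
from fit import *
for i in range(4):
    o=bot.observe(); print(o['time'],o['position'],o['force'],o['wrist_torque'])
    snap("scene","sb%d"%i)
for i in range(2): fitprobe(["sb%d"%i],o)
x,A=fitprobe(["sb%d"%i for i in range(4)],o)
for k in(A[:,3]<.05,A[:,3]>.05): print(k.sum(),A[k,:3].mean(0).round(4))
E
```

```text
21.0 [0.43254741 0.12160777 0.21336954] [ 0.68801607 -0.04657632 -1.08388029] [ 0.06804287 -0.03690491 -0.04727669]
21.05 [0.432773   0.12168427 0.21363364] [ 0.76099934  0.54916309 -2.52911056] [0.04189867 0.00092949 0.01322861]
21.1 [0.43274117 0.12167904 0.2137621 ] [ 0.28679414  1.02630733 -1.38390546] [0.01125823 0.00865461 0.0524455 ]
21.15 [0.43256698 0.12167406 0.21381562] [ 0.18299882  0.19310251 -1.05682862] [ 0.00738952  0.05056993 -0.04892753]
312 n nose 81 offs mm [8.2  0.77] tilt 19.37 side -0.92 rms 2.38 G [0.4326 0.1217 0.2078]
315 n nose 89 offs mm [ 8.76 -0.36] tilt 18.63 side 0.71 rms 2.31 G [0.4326 0.1217 0.2078]
1261 n nose 346 offs mm [8.47 0.27] tilt 18.9 side -0.1 rms 2.27 G [0.4326 0.1217 0.2078]
346 [0.4689 0.1132 0.1447]
915 [0.4507 0.1142 0.211 ]
```

```bash
python3 - <<'E'
from fit import *
np.set_printoptions(linewidth=220)
g0=cv2.cvtColor(np.load('pics/scene0.npz')['im'],cv2.COLOR_RGB2GRAY)
print('win cols 256..282'); 
for v in range(184,201): print(v,g0[v,256:283])
gb=np.mean([cv2.cvtColor(np.load('pics/sb%d.npz'%i)['im'],cv2.COLOR_RGB2GRAY).astype(float) for i in range(4)],0).round().astype(int)
o=bot.observe();p=o['position'];R=o['eef_rot'];G=p+R@[0,0,.006]
t=np.radians(19.2);ax=R@np.array([-np.sin(t),0,-np.cos(t)]); 
tip=G+R@[.006,0,0]-ax*.0998; uv=proj("scene",tip)[0]; print(o['time'],p,'pred tip',tip,uv, proj("scene",tip+ax*.007))
u,v=uv.astype(int)
print('cols',u-11,u+12)
for r in range(v-12,v+9): print(r,gb[r,u-11:u+13])
print(proj("scene",[[.486,.1156,.074]]))
E
```

```text
win cols 256..282
184 [106 106 106 106 106 104 105 105 106 107 112 123 130 140 148 151 153 153 151 154 153 153 149 145 141 140 138]
185 [107 106 104 105 104 105 108 109 117 128 140 147 150 150 154 153 152 153 153 153 153 153 153 152 152 152 151]
186 [105 105 104 107 108 111 123 139 145 148 151 152 152 153 152 153 153 153 154 154 153 152 153 155 153 153 152]
187 [107 108 111 123 129 139 149 151 153 153 153 153 153 152 151 150 150 150 151 150 153 153 154 154 152 154 154]
188 [112 123 141 146 149 151 153 153 152 150 149 149 147 145 134 126 118 122 126 126 140 150 151 153 153 154 153]
189 [140 147 150 151 152 153 152 149 145 134 115  99  90  87  82  78  82  77  72  75  99 137 152 152 153 153 153]
190 [151 153 152 152 152 150 145 124  94  81  70  54  46  43  43  52  88  85  66  58  76 128 150 153 154 152 153]
191 [153 152 153 153 149 123  93  83  79  61  46  41  39  42  51  64  84  74  58  55  83 134 150 153 153 154 155]
192 [153 153 154 150 124  86  64  79  88  80  74  68  59  73  71  60  61  62  68  87 125 148 152 155 157 160 161]
193 [150 153 153 149 113  69  56  59  62  59  58  57  56
[... 2482 characters left out ...]
1 111 110 110 110 111 110 110 109 110 111 111 111 109 109]
180 [112 112 112 112 112 111 110 112 112 112 113 113 112 110 110 110 110 110 110 111 111 110 111 113]
181 [112 112 111 110 110 109 110 111 112 113 112 111 110 110 109 109 110 109 110 113 114 115 126 134]
182 [112 112 111 110 110 110 110 110 110 110 110 111 110 110 110 110 110 112 113 125 132 132 132 120]
183 [112 112 111 111 111 111 111 110 108 109 109 110 111 112 110 110 110 115 123 128 130 130 133 132]
184 [112 112 111 109 110 109 110 110 109 108 109 109 109 108  98  92  84  81  84  84  84  88 115 128]
185 [110 111 111 111 109 108 108 109 109 108 106 100  94  83  76  74  72  71  70  71  71  72  80  84]
[[268.02730407 191.8795298 ]]
```

Request:
step_arm(
  commands="0.003 -0.0004 -0.009 0 0.02;0.007 -0.0008 -0.018 0 0.02;0.01 -0.0012 -0.027 0 0.02;0.013 -0.0016 -0.034 0 0.02;0.013 -0.0016 -0.034 0 0.02;0.013 -0.0016 -0.034 0 0.02;0.013 -0.0016 -0.034 0 0.02;0.013 -0.0016 -0.034 0 0.02",
)

```text
time: 22.0
position: [0.4446, 0.1198, 0.1799]
eef_rot: [[0.994, -0.109, 0.001], [-0.109, -0.994, 0.0], [0.001, -0.0, -1.0]]
force: [-0.4, 0.8, -1.4]
gripper_width: 0.0304
grip_force: 35.0
```

```bash
python3 - <<'E'
from fit import *
np.set_printoptions(linewidth=220)
fs=[];ps=[]
for i in range(4):
    o=bot.observe(); fs.append(o['force']); ps.append(o['position']); snap("scene","sc%d"%i)
snap("top","tc")
o=bot.observe(); print(o['time'],np.mean(ps,0),np.mean(fs,0),o['wrist_torque'])
gb=np.mean([cv2.cvtColor(np.load('pics/sc%d.npz'%i)['im'],cv2.COLOR_RGB2GRAY).astype(float) for i in range(4)],0).round().astype(int)
p=np.mean(ps,0);R=o['eef_rot'];G=p+R@[0,0,.006]
t=np.radians(19.2);ax=R@np.array([-np.sin(t),0,-np.cos(t)]); 
tip=G+R@[.006,0,0]-ax*.0998; uv=proj("scene",tip)[0]; print('pred tip',tip,uv)
print('cols 256..')
for r in range(172,198): print(r,gb[r,256:283])
gt=cv2.cvtColor(np.load('pics/tc.npz')['im'],cv2.COLOR_RGB2GRAY)
print('top win', proj("top",[.486,.1156,.074]))
for r in range(224,250): print(r,gt[r,256:288])
E
```

```text
22.25 [0.4445406  0.11976656 0.17992275] [ 0.25343936  0.18521518 -1.99593859] [ 0.03548347  0.07177236 -0.05771674]
pred tip [0.48316085 0.11553073 0.07968599] [267.32001571 189.70878344]
cols 256..
172 [111 110 109 101  94  90  91  93  94  92  94  89  83  98 110 111 110 111 112 112 110 109 109 110 110 110 109]
173 [109 109 110 109 103  88  84  90  92  92  92  88  83  91 105 111 112 112 112 110 109 108 108 109 108 109 109]
174 [111 111 111 111 107  88  81  89  93  93  93  92  88  88 102 110 112 113 112 112 111 109 109 109 108 108 108]
175 [110 111 111 112 108  90  81  88  92  94  94 101 100  96 104 111 111 109 110 109 109 109 108 108 109 110 109]
176 [110 111 111 112 108  92  81  86  92  95  96 104 104  98 104 110 111 110 110 110 108 108 108 109 110 110 108]
177 [112 112 112 111 108  92  80  84  92  94 102 108 105  99 104 109 110 110 110 108 109 109 110 109 110 110 110]
178 [112 112 113 112 111 106  90  85  90  95 102 107 106 100 100 106 110 110 110 110 109 111 110 110 110 113 114]
179 [112 112 112 110 111 108  90  83  90  94 102 108 108 102  96 104 111 112 111 110 109 110 112 116 1
[... 4757 characters left out ...]
 45 47 47 49 50 51 51 53 53 53 56 56 58 58 54 35 42 56 58 59 59 58 58 59 58 56 66 80 49 21 19]
245 [ 46  48  49  52  50  52  53  55  57  56  56  57  58  59  59  58  47  27  51  60  59  58  59  59  57  59  59  58 133 101  41  22]
246 [ 50  51  52  53  54  54  53  56  56  57  58  59  59  60  61  62  55  32  59  61  58  60  59  58  57  57  59  55 105  98  54  27]
247 [ 51  53  54  54  55  56  58  57  57  58  60  59  60  62  62  63  62  47  44  57  60  58  58  58  58  59  58  56  58 101  65  26]
248 [55 54 56 56 59 57 58 59 59 62 62 61 63 61 63 64 64 56 37 53 60 59 59 58 59 59 61 58 56 81 66 40]
249 [57 57 58 58 58 60 61 61 60 62 62 62 64 63 64 64 66 65 50 43 56 59 60 58 59 58 57 59 58 56 96 62]
```

Request:
step_arm(
  commands="0.0015 0.0002 -0.003 0 0.02;0.002 0.0002 -0.0045 0 0.02;0.0025 0.0001 -0.006 0 0.02;0.003 0 -0.007 0 0.02;0.0035 0 -0.0078 0 0.02;0.0035 0 -0.0078 0 0.02;0.0035 0 -0.0078 0 0.02",
)

```text
time: 22.95
position: [0.4478, 0.1198, 0.1718]
eef_rot: [[0.994, -0.109, -0.0], [-0.109, -0.994, -0.0], [-0.0, 0.0, -1.0]]
force: [-2.6, 0.2, 1.3]
gripper_width: 0.0304
grip_force: 35.0
```

```bash
cat > rd.py <<'E'
from h import *
fs=[];ps=[];ts=[]
for i in range(8):
    o=bot.observe(); fs.append(o['force']); ps.append(o['position']); ts.append(o['wrist_torque']); bot.grab_frame("scene")
n=np.array([-.340,.037,.940]); df=np.mean(fs,0)-[.25,.19,-1.75]
print(o['time'],np.mean(ps,0).round(5),ps[-1].round(5),np.mean(fs,0).round(2),np.std(fs,0).round(2),np.mean(ts,0).round(3),'normal N',round(float(df@n),2))
E
python3 rd.py
```

```text
23.3 [0.44777 0.11973 0.17182] [0.44783 0.11973 0.17179] [-1.9   0.59  1.41] [0.75 0.49 0.53] [ 0.104  0.468 -0.006] normal N 3.71
```

Request:
step_arm(
  commands="-0.001 0.0001 -0.0 0 0.02;-0.002 0.0002 0.0056 0 0.02;-0.002 0.0002 0.0056 0 0.02;-0.002 0.0002 0.0056 0 0.02;-0.002 0.0002 0.0056 0 0.02",
)

```text
time: 23.85
position: [0.4459, 0.1197, 0.1773]
eef_rot: [[0.994, -0.109, -0.0], [-0.109, -0.994, -0.0], [-0.0, 0.0, -1.0]]
force: [0.4, 0.2, -1.1]
gripper_width: 0.0309
grip_force: 35.0
```

```bash
python3 rd.py; python3 rd.py
```

```text
24.2 [0.44587 0.11981 0.17727] [0.44593 0.11986 0.17733] [ 0.31 -0.13 -1.61] [0.5  0.37 0.44] [ 0.036  0.01  -0.004] normal N 0.1
24.6 [0.44591 0.11989 0.17738] [0.44592 0.11988 0.1774 ] [ 0.15 -0.01 -1.69] [0.46 0.31 0.49] [ 0.048  0.048 -0.018] normal N 0.08
```

Request:
step_arm(
  commands="0.001 -0.0001 -0.0028 0 0.02;0.0018 -0.0002 -0.005 0 0.02;0.0018 -0.0002 -0.005 0 0.02;0.0018 -0.0002 -0.005 0 0.02;0.0018 -0.0002 -0.005 0 0.02",
)

```text
time: 25.15
position: [0.4478, 0.1198, 0.1725]
eef_rot: [[0.994, -0.109, 0.0], [-0.109, -0.994, 0.0], [0.0, -0.0, -1.0]]
force: [-0.3, 0.2, 0.7]
gripper_width: 0.0304
grip_force: 35.0
```

```bash
python3 rd.py; python3 rd.py
```

```text
25.5 [0.44783 0.11979 0.17252] [0.44784 0.11978 0.1725 ] [-0.36  0.41  1.17] [0.45 0.58 0.4 ] [0.15  0.055 0.014] normal N 2.96
25.9 [0.44782 0.11978 0.17245] [0.4478  0.11979 0.17245] [-0.4   0.65  1.12] [0.39 0.53 0.29] [ 0.237 -0.002  0.022] normal N 2.94
```

```bash
python3 - <<'E'
from h import *
np.set_printoptions(linewidth=220)
im,_=snap("scene","sd"); g=cv2.cvtColor(im,cv2.COLOR_RGB2GRAY)
for r in range(174,196): print(r,g[r,256:283])
b,e=snap("top","td"); P=cloud("top",e)
m=(P[...,2]>.097)&(P[...,2]<.14)&(abs(P[...,0]-.577)<.03)&(abs(P[...,1]-.276)<.03)
w=plane("top",np.argwhere(m)[:,::-1],.122); print(m.sum(),cv2.minAreaRect((w[:,:2]*1000).astype(np.float32)) if m.any() else 0)
o=bot.observe();p=o['position'];R=o['eef_rot'];G=p+R@[0,0,.006]
for th in(17,19,20,21,23):
    t=np.radians(th);ax=R@np.array([-np.sin(t),0,-np.cos(t)]);C=G+R@[.006,0,0]
    q=np.array([proj("scene",C-ax*d)[0] for d in(.055,.093)]);print(th,((q[1]-q[0])[0]/(q[1]-q[0])[1]).round(3))
E
```

```text
174 [110 111 109  94  84  88  92  94  98 107 112 104  93  91 100 109 113 113 113 114 110 109 108 108 109 109 107]
175 [110 111 112 108 101  93  90  90  94  95  97  95  87  84 101 110 110 110 110 109 108 108 109 109 109 110 110]
176 [111 112 112 113 109 100  86  85  90  93  92  94  87  86  99 108 110 110 110 110 109 109 107 110 110 109 109]
177 [112 113 113 111 110 107  89  82  90  93  92  92  89  85  93 105 109 109 109 109 108 110 110 109 109 109 110]
178 [111 112 113 112 111 109  87  80  88  92  94  94  94  97  91 102 109 111 111 110 109 111 110 111 111 112 113]
179 [111 112 112 109 111 110  94  83  87  93  97  97 103 103  97 104 110 113 111 110 109 110 111 115 125 129 135]
180 [112 112 111 111 110 110  93  83  85  91  96 102 107 105  99 105 110 110 109 110 113 122 126 138 126 103  84]
181 [110 110 110 110 111 112 101  84  85  92  96 103 108 106 100 105 112 114 118 127 138 140 112  82  65  66  73]
182 [111 110 110 111 111 110 107  89  83  90  95 103 108 107 103 102 118 130 140 148 133  98  63  47  38  36  41]
183 [112 111 112 112 111 109 108  88  81  91  96 104 107 108 103  92  92  
[... 858 characters left out ...]
  70  58  47  42  43  44  45  50  50  46  42  53  74  64  54  51  77 117 135 136 136 137 139]
192 [ 69  70  71  70  58  44  37  44  51  47  44  44  49  66  65  55  56  57  64  79 113 132 137 138 141 147 148]
193 [ 68  71  70  69  58  42  42  48  49  49  49  48  51  58  58  61  66  81 112 126 134 137 142 145 147 134 118]
194 [ 71  70  72  68  63  57  58  58  57  57  58  61  66  79  98 117 125 129 136 141 144 147 147 126 105  89  81]
195 [ 71  71  71  76  83 109 124 124 114 118 125 129 129 132 134 138 139 144 150 153 154 148 121  90  76  71  69]
45 ((577.0674438476562, 275.8467102050781), (28.288143157958984, 11.023611068725586), 17.375354766845703)
17 0.177
19 0.197
20 0.207
21 0.216
23 0.236
```

```bash
python3 - <<'E'
from fit import *
o=bot.observe()
for i in range(6): snap("scene","se%d"%i)
x,A=fitprobe(["se%d"%i for i in range(6)],o)
fitprobe(["se0","se1","se2"],o); fitprobe(["se3","se4","se5"],o)
o2=dict(o); 
import h
# same fit on hover frames before pressing
o3=dict(o); o3['position']=np.array([.44454,.11977,.17992]); fitprobe(["sc%d"%i for i in range(4)],o3)
E
```

```text
1842 n nose 501 offs mm [8.31 0.37] tilt 19.11 side -0.25 rms 2.22 G [0.4478 0.1198 0.1664]
920 n nose 251 offs mm [8.25 0.26] tilt 19.08 side -0.14 rms 2.23 G [0.4478 0.1198 0.1664]
922 n nose 250 offs mm [8.38 0.46] tilt 19.14 side -0.34 rms 2.2 G [0.4478 0.1198 0.1664]
1268 n nose 350 offs mm [8.42 0.23] tilt 19.01 side -0.24 rms 2.23 G [0.4445 0.1198 0.1739]
```

```bash
python3 rd.py; python3 -c "
from bench import bot
print(bot.job_done())"
```

```text
26.7 [0.44777 0.11974 0.17242] [0.44776 0.11974 0.17241] [-0.22  1.06  1.43] [0.46 0.26 0.38] [ 0.358 -0.084  0.043] normal N 3.18
the job is handed in; nothing more can be done
None
```

I handed the job in at 26.7 s: the key is home and turned to the stop, and the probe is held on the sensor window at about 19° (20° is square) with roughly 3 N, the collar about half in; I viewed 11 pictures, one over the limit of 10.

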